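# Scrub under the tank cover and draw the long brush out

## Task

Take the long blue brush that lies in the steel parts-washing tank by its handle and, with its head under the tank's fixed cover, lift the head from the tank floor nearly up to the cover and bring it back down to the floor, twice. Then draw the brush out handle first, tilting it so that it slides diagonally out from under the cover through the open half without jamming hard against the tank, and finish while still holding it, motionless, with the whole brush a few centimetres clear above the rim and its middle over the open half of the tank. Leave everything else on the worktop where it is.

Things in the scene. Friction and masses are not known exactly. Their poses are not given: they have to be found in the camera images.
- tank: Fixed steel tank, outside 144 (x) x 308 (y) x 70 mm, walls and floor 4 mm: inside 136 x 300 mm, inner floor at z = 4 mm. Origin: centre of the underside; z up, y along its length. A fixed 4 mm cover closes the half y < 0 (underside z = 66 mm, top 70 mm, blue stripe on its edge at y = 0); the half y > 0 is the open mouth, rim at z = 70 mm. A drain plug sticks out 20 mm at the covered end.
- tank_mouth (a point): Centre of the tank's open mouth (136 x 150 mm) at rim height: 75 mm along +y and 70 mm above the tank's origin.
- brush: Loose brush, 240 mm long, about 90 g. Origin: mid-length on its axis; y runs along the axis from head to butt. Stiff black bristle head 24 mm thick (22 across x), y = -120 to -60 mm; blue flat-sided handle 13 mm wide (x), 16 mm high, to y = +100 mm; butt 20 wide, 24 high, 20 long. Lies level on head and butt on the tank floor, axis 12 mm above it, head under the cover, butt under the mouth.
- brush_head (a point): Tip of the brush's head: on the axis, 120 mm along -y from the brush's origin. The brush is longer than the mouth, also across its corners, so it comes out only tilted.
- brush_butt (a point): End of the brush's butt: on the axis, 120 mm along +y from the brush's origin.
- espresso_cup: Bystander: white espresso cup, 62 x 83 x 50 mm, loose; origin under its centre. Leave alone.
- oil_dropper: Bystander: small brown dropper bottle with black top, 33 x 34 x 102 mm, loose; origin under its centre. Leave alone.
- solenoid_valve: Bystander: black and brass solenoid valve, 46 x 48 x 58 mm, loose; origin under its centre. Leave alone.
- tape_roll: Bystander: roll of black tape lying flat, 58 x 56 x 19 mm, loose; origin under its centre. Leave alone.

How it is judged:
On the way, in this order (a step that is already met when the one before it is completed fails the run):
1. the brush is held and its head raised under the cover (z of brush_head in the frame of tank above 0.038 m and y of brush_head in the frame of tank below -0.03 m and contact force between the fingers and brush above 0.5 N), for 0.1 s.
2. its head is back down by the floor under the cover (z of brush_head in the frame of tank below 0.026 m and y of brush_head in the frame of tank below -0.03 m), for 0.1 s.
3. raised a second time under the cover (all of step 1), for 0.1 s.
4. lowered a second time under the cover (all of step 2), for 0.1 s.
At the end, for the whole second after the job is handed in: The fingers hold the brush still (under 30 mm/s and 0.2 rad/s), both ends of its axis at least 30 mm above the tank's rim (100 mm above its underside), its middle within 100 mm horizontally of the mouth's centre, not touching the tank (z of each of brush_head, brush_butt in the frame of tank above 0.1 m and horizontal distance between brush and tank_mouth below 0.1 m and contact force between the fingers and brush above 1 N and contact force between brush and tank below 0.05 N and linear speed of brush below 0.03 m/s and angular speed of brush below 0.2 rad/s); the arm keeps its last pose, push and grip.
It fails at once if the raised brush is jammed against the tank with more than 30 N (z of brush_butt in the frame of tank above 0.045 m and contact force between brush and tank above 30 N).
It fails at once if a bystander is moved by more than 20 mm (distance of any of espresso_cup, oil_dropper, solenoid_valve, tape_roll from where it was at the start of the episode above 0.02 m).
It also fails if it takes over 48 s, if anything falls off the work surface, if the arm or the gripper's body presses on something with over 40 N, if the wrist force passes 120 N, or if a joint passes its speed limit or range.

## Robot

A 7-joint arm with a two-finger parallel gripper is mounted at the origin on a cart in front of the work surface, level with it; the furniture and walls round the work are solid. World frame = base frame: x ahead of the robot, y to its left, z up, the work surface at z = 0. Lengths are in m, angles in rad, forces in N, time in s.
With the tool pointing down it reaches from about 0.425 to 0.925 m from the base axis. Payload 6.8 kg.
Tool frame: the origin (TCP) lies at the very end of the fingers, on their centre line; the grasp point (between the pads) lies 19 mm behind it (r.tcp_to_grasp is the distance from the TCP to the grasp point, in m); z points along the fingers, y is the line along which they close (so a half turn about z gives the same grasp; the last joint's range is limited). The gripper opens to 85 mm and grips with 20 to 120 N. Pads are 22 mm wide; open, the fingers measure 114 mm over their backs; the gripper's body (76 mm by 85 mm) begins 54 mm behind the grasp point. The pads swing forward as they close: fully open they stand 13 mm farther back than shut.
Start: joints at [-1.449, 0.477, 0.022, 1.555, -0.011, 1.109, -0.083], TCP at [0.154, 0.657, 0.231] pointing down, gripper open.
Joint ranges: [-2.96, 2.96], [-0.34, 2.1], [-1.41, 1.46], [0.24, 2.44], [-1.37, 4.51], [0.17, 1.92], [-2.96, 2.96]. Speed limits (rad/s): [2.39, 2.39, 3.14, 3.14, 3.14, 3.14, 3.14].

## Interface

Orientations are given as a rotation vector (axis times angle).
In Python, from bench import r gives the robot as it stands.
- The arm moves only by the tool step_arm, never from a script. Its argument "moves" is a list of rows, each a list of 7 numbers: the shift along the tool's x, y, z in mm, then the turn, a rotation vector about the tool's x, y, z in rad, then the finger opening in mm, from 0 to 85.4. A call has 1 to 8 rows; each row is the pose to reach, as a shift and turn from the pose commanded when the call began, along the tool's axes at that moment; what a row does not reach only later rows make up. A row lasts 1/10 s, in which the tool goes at most 50 mm and 8.59 degrees, less where a joint would pass 70% of its speed; a pose out of reach is approached as far as the arm can. A call with a gripper value outside its range is refused whole. The fingers move at their own pace and stop on an object; "grip_force" is the grip in N (left out, the last holds). Time passes only in rows, so rows that repeat a pose let the fingers close. It gives the time, the measured TCP pose, the force, the opening and the grip force at its end, in the units of the state.
- r.get_obs(): the state, without advancing time (a new reading comes with each control period).
- r.grab_frame(name): name is "scene" or "side" or "wrist"; returns a dict with "image" (384x512x3 uint8, red, green, blue), "depth" (384x512 float32, m along the optical axis (not along the pixel's ray), 0 where there is no reading), "mtx" (3x3 intrinsics, pixels), "rvec" (rotation vector, rad) and "tvec" (3), from world to camera coordinates, as OpenCV has them. Camera axes: x right, y down, z forward; pixel columns grow to the right and rows downward; lengths in m; the calibration is good to about 2 mm. A picture is of the moment at which its call begins.
- r.hand_in(): hands the job in; it is judged then, once.
The state is a dict: "clock": time; "joints": joint angles; "qvel": joint speeds; "tau": joint torques, N m; "tcp_pos": TCP position; "orientation": TCP orientation; "contact_force": force on the tool from outside, world axes, zero at the start; "moment": the same for the moment, N m; "grip_width": finger opening in m; "gripper_force": force on a finger pad.
Only numpy, scipy, OpenCV 4.12 (cv2) and the standard library are available. Lean on these libraries where they do the work, as an engineer would, in place of code of your own. Each camera call takes 0.05 s, during which the arm holds its last target. There are 200 camera calls.

## Working session

There is one attempt and no reset: what is moved stays moved. The work goes in short steps, Python scripts to look and compute and a tool call to move; the robot and the scene stay as the last step left them, time stands still between calls to the robot, and variables do not carry over. Pictures are saved under pics/ and viewed, at most 10 in all, crops included, and the job is handed in when it is done.

Besides the shell and the picture viewer there is one more tool, called after "Call:" as name(argument=value, ...) on one line, values as JSON. step_arm: Moves the arm, as the interface text tells. Its arguments: {"type":"object","properties":{"moves":{"type":"array","items":{"type":"array","items":{"type":"number"}}},"grip_force":{"type":"number"}},"required":["moves"]}

```bash
mkdir -p pics; python3 - <<'E'
from bench import r
import cv2,numpy as np
o=r.get_obs();print({k:np.round(v,3) for k,v in o.items()})
for n in ["scene","side"]:
    f=r.grab_frame(n);np.savez(f"pics/{n}.npz",**f)
    cv2.imwrite(f"pics/{n}.png",cv2.resize(f["image"][:,:,::-1],(800,600)))
    R=cv2.Rodrigues(f["rvec"])[0];print(n,-R.T@np.ravel(f["tvec"]),f["mtx"][0,0])
E
```

```text
{'clock': np.float64(0.0), 'joints': array([-1.449,  0.478,  0.022,  1.556, -0.011,  1.109, -0.083]), 'qvel': array([ 0.   ,  0.001, -0.   ,  0.   , -0.   ,  0.001, -0.001]), 'tau': array([-1.0000e-03, -5.9644e+01,  1.6070e+00, -2.8119e+01,  1.2000e-02,
        9.0000e-03,  0.0000e+00]), 'tcp_pos': array([0.154, 0.657, 0.23 ]), 'orientation': array([-3.600e-01, -3.121e+00,  3.000e-03]), 'contact_force': array([ 0.18 ,  0.611, -1.298]), 'moment': array([-0.037, -0.041,  0.023]), 'gripper_force': np.float64(0.0), 'grip_width': np.float64(0.085)}
scene [-0.41460775  0.59689869  0.56194952] 480.02259323730027
side [0.21165649 1.12143334 0.51039602] 379.3720760808975
```

View pics/scene.png

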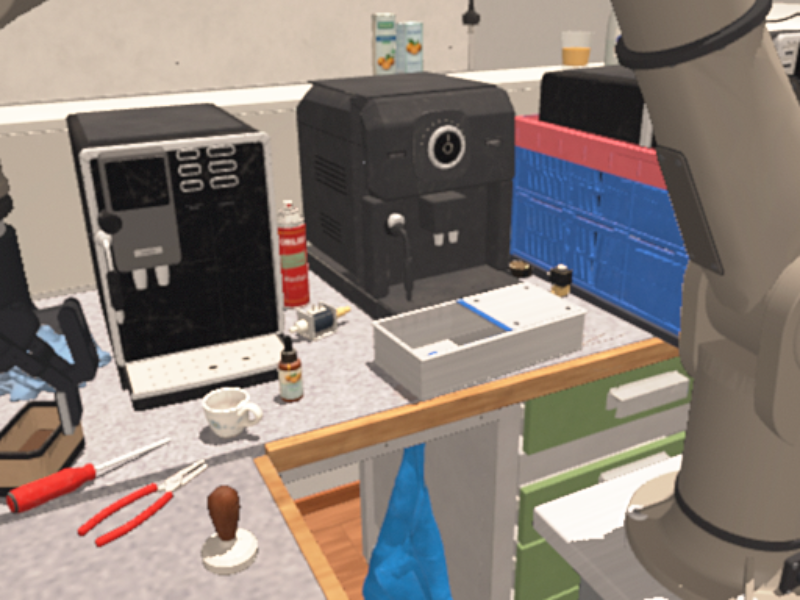

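View pics/side.png

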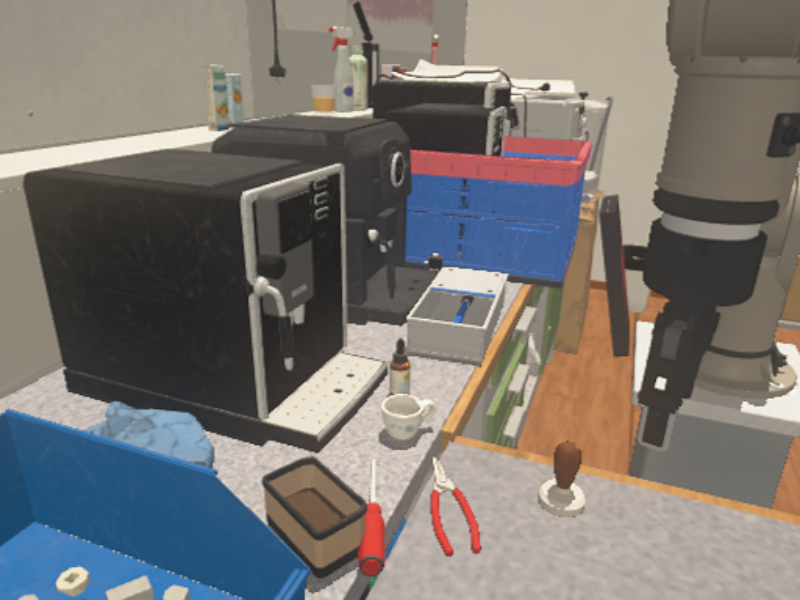

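```bash
cat > h.py <<'E'
import numpy as np,cv2
def ray(f,u,v,z):
    R=cv2.Rodrigues(f["rvec"])[0];c=-R.T@np.ravel(f["tvec"])
    d=R.T@np.linalg.inv(f["mtx"])@np.array([u,v,1.]);return c+d*(z-c[2])/d[2]
def dep(f,u,v):
    R=cv2.Rodrigues(f["rvec"])[0];c=-R.T@np.ravel(f["tvec"])
    d=R.T@np.linalg.inv(f["mtx"])@np.array([u,v,1.]);return c+d*f["depth"][int(round(v)),int(round(u))]
E
python3 - <<'E'
import numpy as np,cv2
a=np.load("pics/scene.npz")["image"][175:265,230:390,::-1]
b=np.load("pics/side.npz")["image"][160:240,250:340,::-1]
a=cv2.resize(a,None,fx=5,fy=5,interpolation=2); b=cv2.resize(b,None,fx=6,fy=6,interpolation=2)
cv2.imwrite("pics/a.png",a);cv2.imwrite("pics/b.png",b)
E
```

```text
(no output)
```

View pics/a.png

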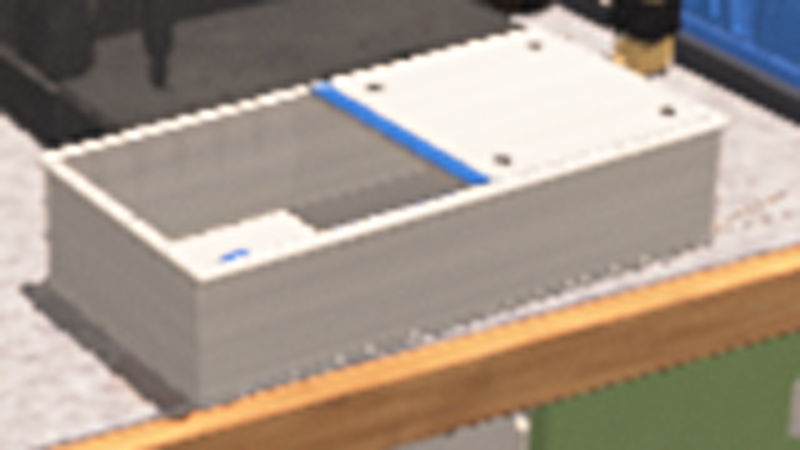

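View pics/b.png

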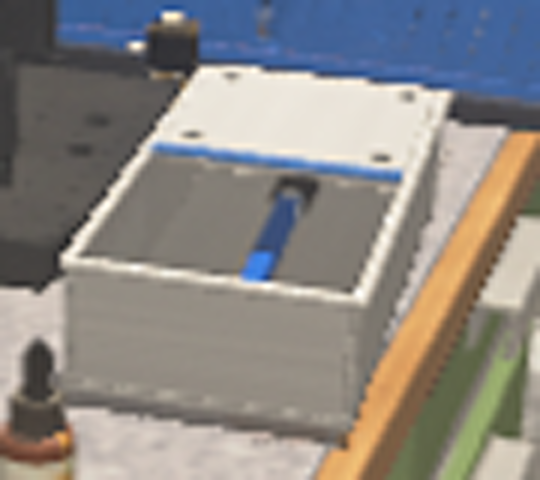

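```bash
python3 - <<'E'
import numpy as np;from h import *
A=np.load("pics/scene.npz");B=np.load("pics/side.npz")
print("scene")
for n,u,v in [("FL",203,282),("BL",43,158),("FR",726,119),("BR",535,28),("S1",316,88),("S2",484,182)]: print(n,ray(A,230+u/5-.4,175+v/5-.4,.07).round(3))
print("side")
for n,u,v in [("FL",366,302),("BL",62,262),("FR",452,94),("BR",192,66),("S1",155,147),("S2",402,176)]: print(n,ray(B,250+u/6-.4,160+v/6-.4,.07).round(3))
for n,u,v,z in [("b1",257,272,.024),("b2",288,200,.024)]: print(n,ray(B,250+u/6-.4,160+v/6-.4,z).round(3),dep(B,250+u/6-.4,160+v/6-.4).round(3))
E
```

```text
scene
FL [0.404 0.166 0.07 ]
BL [0.553 0.175 0.07 ]
FR [ 0.435 -0.144  0.07 ]
BR [ 0.58  -0.131  0.07 ]
S1 [0.565 0.016 0.07 ]
S2 [0.431 0.002 0.07 ]
side
FL [0.409 0.167 0.07 ]
BL [0.555 0.18  0.07 ]
FR [ 0.431 -0.14   0.07 ]
BR [ 0.586 -0.125  0.07 ]
S1 [0.563 0.014 0.07 ]
S2 [0.429 0.002 0.07 ]
b1 [0.492 0.053 0.024] [0.491 0.057 0.026]
b2 [ 0.504 -0.052  0.024] [ 0.503 -0.05   0.025]
```

```bash
cat >> h.py <<'E'
from scipy.spatial.transform import Rotation as Ro
def toolR(yaw,tilt=0.):
    # tool y along tank x, tool z down; tilt>0 raises the butt (+y) end; yaw of the brush/tank
    ty=np.array([np.cos(yaw),np.sin(yaw),0]);b=np.array([-np.sin(yaw),np.cos(yaw),0])
    tx0=np.cross(ty,[0,0,-1]);M=np.column_stack([tx0,ty,[0,0,-1]])
    return Ro.from_rotvec(tilt*ty)*Ro.from_matrix(M)
def row(pos,R,p0,R0):
    d=R0.inv().apply(np.array(pos)-p0)*1000;t=(R0.inv()*R).as_rotvec();return d.round(1),t.round(4)
E
python3 - <<'E'
from h import *;from bench import r
o=r.get_obs();print(row([.487,.075,.25],toolR(.1),o["tcp_pos"],Ro.from_rotvec(o["orientation"])))
print(toolR(.1).apply([1,0,0]))
E
```

```text
(array([-457.1, -490.5,  -18.7]), array([-1.400e-03,  1.100e-03,  1.241e+00]))
[-0.09983342  0.99500417  0.        ]
```

Call:
step_arm(moves=[[-457,-490,-19,0,0,1.24,60],[-457,-490,-19,0,0,1.24,60],[-457,-490,-19,0,0,1.24,60],[-457,-490,-19,0,0,1.24,60],[-457,-490,-19,0,0,1.24,60],[-457,-490,-19,0,0,1.24,60],[-457,-490,-19,0,0,1.24,60],[-457,-490,-19,0,0,1.24,60]])

```text
clock: 0.9
tcp_pos: [0.3531, 0.3084, 0.2426]
orientation: [-2.066, -2.366, 0.0]
contact_force: [1.3, 0.0, 0.0]
grip_width: 0.06
gripper_force: 0.0
```

```bash
python3 - <<'E'
from h import *;from bench import r
o=r.get_obs();print(o["tcp_pos"],o["joints"].round(3),row([.487,.075,.25],toolR(.1),o["tcp_pos"],Ro.from_rotvec(o["orientation"])))
E
```

```text
[0.35313241 0.30837598 0.24256664] [-1.192  0.117  0.374  2.037 -0.051  0.996 -0.658] (array([-249.3,  101.2,   -7.5]), array([-0.0003, -0.0001,  0.035 ]))
```

Call:
step_arm(moves=[[-249,101,-7,0,0,0.035,60],[-249,101,-7,0,0,0.035,60],[-249,101,-7,0,0,0.035,60],[-249,101,-7,0,0,0.035,60],[-249,101,-7,0,0,0.035,60],[-249,101,-7,0,0,0.035,60],[-249,101,-7,0,0,0.035,60]])

```text
clock: 1.6
tcp_pos: [0.4887, 0.0746, 0.2497]
orientation: [2.107, 2.329, -0.001]
contact_force: [-0.5, 0.2, 0.4]
grip_width: 0.0598
gripper_force: 0.0
```

```bash
python3 - <<'E'
from h import *;from bench import r
o=r.get_obs();print(o["tcp_pos"],o["orientation"],o["joints"].round(3))
f=r.grab_frame("wrist");np.savez("pics/w.npz",**f)
cv2.imwrite("pics/w.png",cv2.resize(f["image"][:,:,::-1],(800,600)))
E
```

```text
[0.48868633 0.07460207 0.24968499] [ 2.10717390e+00  2.32853150e+00 -7.25634259e-04] [-0.813  0.167  0.607  1.987 -0.11   1.019 -0.054]
```

View pics/w.png

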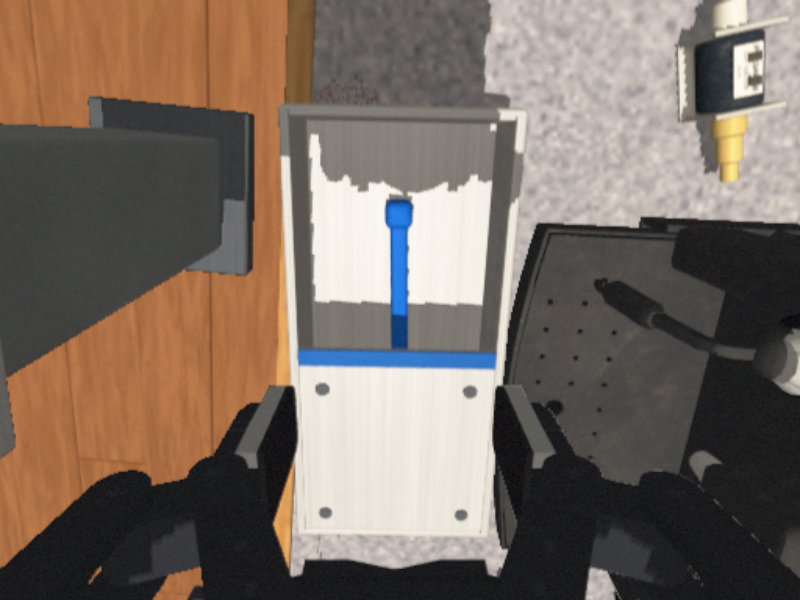

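```bash
python3 - <<'E'
from h import *
A=np.load("pics/w.npz")
g=lambda u,v,z:ray(A,u*.64-.2,v*.64-.2,z)
P={}
for n,u,v,z in [("FL",281,104,.07),("BL",527,110,.07),("FR",297,531,.07),("BR",491,534,.07),("S1",299,350,.07),("S2",496,353,.07),("butt",399.5,199,.028),("buttin",399,229,.028),("h1",399,240,.024),("h2",400,340,.024)]:
    P[n]=g(u,v,z);print(n,P[n].round(4),dep(A,u*.64-.2,v*.64-.2).round(3))
E
```

```text
FL [0.4118 0.1679 0.07  ] [ 0.216  0.208 -0.846]
BL [0.557  0.1791 0.07  ] [ 0.574  0.185 -0.   ]
FR [ 0.4339 -0.1406  0.07  ] [ 0.434 -0.142  0.069]
BR [ 0.5843 -0.1284  0.07  ] [ 0.607 -0.19  -0.   ]
S1 [0.429  0.0117 0.07  ] [0.429 0.012 0.071]
S2 [0.5637 0.023  0.07  ] [0.564 0.023 0.069]
butt [0.4879 0.1155 0.028 ] [0.488 0.113 0.004]
buttin [0.4898 0.0944 0.028 ] [0.49  0.094 0.028]
h1 [0.4907 0.0857 0.024 ] [0.491 0.086 0.025]
h2 [0.4995 0.0077 0.024 ] [0.499 0.008 0.025]
```

```bash
python3 - <<'E'
from h import *;from bench import r
o=r.get_obs();print(row([.4927,.0737,.007],toolR(.112),o["tcp_pos"],Ro.from_rotvec(o["orientation"])))
E
```

```text
(array([ -3.6,   4.7, 242.4]), array([-0.0005,  0.0004, -0.0092]))
```

Call:
step_arm(moves=[[-3.6,4.7,40,0,0,-0.009,42],[-3.6,4.7,80,0,0,-0.009,42],[-3.6,4.7,120,0,0,-0.009,42],[-3.6,4.7,160,0,0,-0.009,42],[-3.6,4.7,190,0,0,-0.009,42],[-3.6,4.7,215,0,0,-0.009,42],[-3.6,4.7,234,0,0,-0.009,42],[-3.6,4.7,242,0,0,-0.009,42]])

```text
clock: 2.45
tcp_pos: [0.4907, 0.0767, 0.0057]
orientation: [-2.085, -2.346, 0.004]
contact_force: [0.4, -0.2, 0.5]
grip_width: 0.0421
gripper_force: 0.0
```

Call:
step_arm(moves=[[0,0,0,0,0,0,42],[0,0,0,0,0,0,42]])

```text
clock: 2.65
tcp_pos: [0.4929, 0.0758, 0.0082]
orientation: [-2.089, -2.346, -0.001]
contact_force: [0.4, 0.6, 0.2]
grip_width: 0.0425
gripper_force: 0.0
```

```bash
python3 - <<'E'
from h import *;from bench import r
o=r.get_obs();print(o["joints"].round(3))
f=r.grab_frame("wrist");np.savez("pics/w2.npz",**f)
cv2.imwrite("pics/w2.png",cv2.resize(f["image"][:,:,::-1],(800,600)))
E
```

```text
[-0.591  0.571  0.393  2.147 -0.446  0.501  0.258]
```

View pics/w2.png

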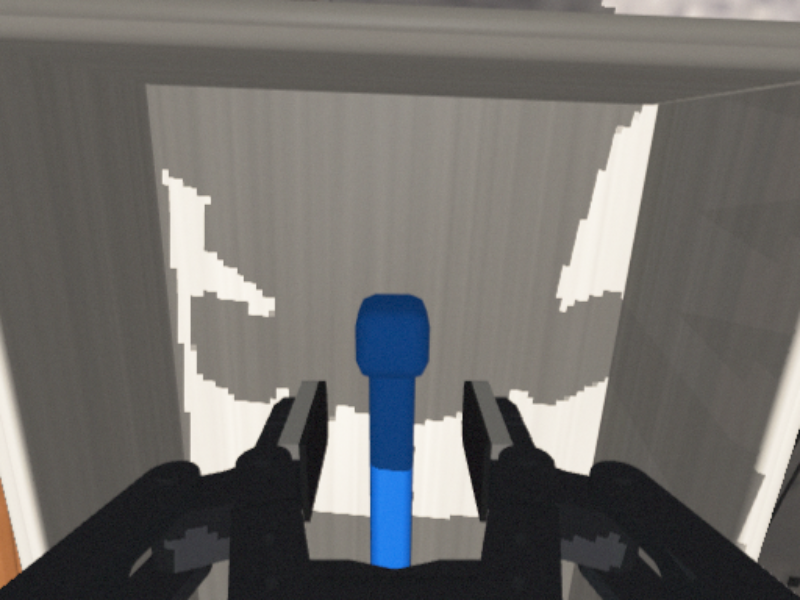

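Call:
step_arm(moves=[[0,0,0,0,0,0,5],[0,0,0,0,0,0,5],[0,0,0,0,0,0,5],[0,0,0,0,0,0,5],[0,0,0,0,0,0,5],[0,0,0,0,0,0,5]], grip_force=80)

```text
clock: 3.3
tcp_pos: [0.4933, 0.0753, 0.0086]
orientation: [2.091, 2.345, 0.003]
contact_force: [-1.8, 0.3, 8.1]
grip_width: 0.0111
gripper_force: 78.8
```

Call:
step_arm(moves=[[0,0,-8,0,0,0,5],[0,0,-16,0,0,0,5],[0,0,-24,0,0,0,5],[0,0,-30,0,0,0,5],[0,0,-30,0,0,0,5],[0,0,-30,0,0,0,5],[0,0,-30,0,0,0,5]])

```text
clock: 4.0
tcp_pos: [0.4925, 0.075, 0.0374]
orientation: [-2.09, -2.345, 0.001]
contact_force: [-0.1, 0.1, -0.8]
grip_width: 0.0108
gripper_force: 78.3
```

```bash
python3 - <<'E'
from h import *;from bench import r
o=r.get_obs();print(o["joints"].round(3),o["tcp_pos"],o["contact_force"],o["moment"])
f=r.grab_frame("side");b=f["image"][150:240,240:350,::-1]
f=r.grab_frame("wrist");w=f["image"][:,:,::-1]
cv2.imwrite("pics/c.png",np.hstack([cv2.resize(b,(440,360),interpolation=2),cv2.resize(w,(360,360))]))
E
```

```text
[-0.628  0.518  0.44   2.141 -0.407  0.562  0.226] [0.49247603 0.07502813 0.03740465] [-0.05637595  0.11486884 -0.79727673] [0.11922187 0.00262333 0.00425462]
```

View pics/c.png

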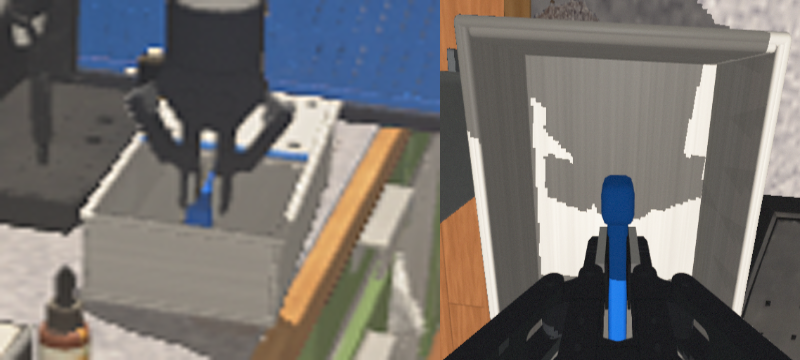

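```bash
python3 - <<'E'
from h import *;from bench import r
f=r.grab_frame("wrist")
for v in [195,203,212,250,270,300,320,340]: print(v,dep(f,252,v).round(4))
E
```

```text
195 [0.4879 0.1125 0.0507]
203 [0.4882 0.1103 0.0545]
212 [0.4885 0.1076 0.0576]
250 [0.4907 0.0886 0.0534]
270 [0.4918 0.0786 0.053 ]
300 [0.4937 0.0623 0.0518]
320 [0.4948 0.0525 0.0532]
340 [0.4963 0.0398 0.0518]
```

Call:
step_arm(moves=[[0,0,-3,0,0,0,5],[0,0,-6,0,0,0,5],[0,0,-6,0,0,0,5],[0,0,-6,0,0,0,5],[0,0,-6,0,0,0,5]])

```text
clock: 4.65
tcp_pos: [0.4927, 0.075, 0.0436]
orientation: [-2.09, -2.345, 0.0]
contact_force: [-0.4, -0.7, -0.9]
grip_width: 0.0108
gripper_force: 78.3
```

Call:
step_arm(moves=[[0,0,9,0,0,0,5],[0,0,18,0,0,0,5],[0,0,26,0,0,0,5],[0,0,32,0,0,0,5],[0,0,34,0,0,0,5],[0,0,34,0,0,0,5],[0,0,34,0,0,0,5],[0,0,34,0,0,0,5]])

```text
clock: 5.45
tcp_pos: [0.493, 0.0751, 0.0098]
orientation: [2.09, 2.345, 0.001]
contact_force: [-0.2, -0.2, -0.2]
grip_width: 0.0113
gripper_force: 78.3
```

Call:
step_arm(moves=[[0,0,-9,0,0,0,5],[0,0,-18,0,0,0,5],[0,0,-26,0,0,0,5],[0,0,-34,0,0,0,5],[0,0,-34,0,0,0,5],[0,0,-34,0,0,0,5],[0,0,-34,0,0,0,5],[0,0,-34,0,0,0,5]])

```text
clock: 6.25
tcp_pos: [0.4924, 0.075, 0.0433]
orientation: [-2.09, -2.345, 0.001]
contact_force: [0.0, 0.3, -0.0]
grip_width: 0.011
gripper_force: 78.3
```

```bash
python3 - <<'E'
from h import *;from bench import r
f=r.grab_frame("wrist");o=r.get_obs();print(o["tcp_pos"],o["contact_force"])
P=np.array([dep(f,252,v) for v in range(240,345,5)]);k=np.polyfit(P[:,1],P[:,2],1);print(k,np.polyval(k,[.09,.04,-.12]),np.std(P[:,2]-np.polyval(k,P[:,1])))
E
```

```text
[0.49246967 0.07491193 0.04330524] [ 1.19235328 -0.41414142 -0.73592596]
[0.01579893 0.05778716] [0.05920907 0.05841912 0.05589129] 0.0007965470017808272
```

Call:
step_arm(moves=[[0,0,9,0,0,0,5],[0,0,18,0,0,0,5],[0,0,26,0,0,0,5],[0,0,32,0,0,0,5],[0,0,33.5,0,0,0,5],[0,0,33.5,0,0,0,5],[0,0,33.5,0,0,0,5],[0,0,33.5,0,0,0,5]])

```text
clock: 7.1
tcp_pos: [0.493, 0.075, 0.0104]
orientation: [2.09, 2.345, 0.001]
contact_force: [-0.4, 0.6, -0.3]
grip_width: 0.0109
gripper_force: 78.3
```

```bash
cat > plan.py <<'E'
from h import *;from bench import r
o=r.get_obs();p0=o["tcp_pos"];R0=Ro.from_rotvec(o["orientation"]);print(p0,o["contact_force"])
C=np.array([.4965,.018,0]);ey=np.array([-.083,.9966,0]);ex=np.array([.9966,.083,0]);yaw=.112
L=.198
def wp(yh,zh,deg,off):
    th=np.radians(deg);R=toolR(yaw,th)
    ax=R.apply([1,0,0])
    gx=.0   # lateral position stays as now
    g=C+ey*(yh+L*np.cos(th))+np.array([0,0,zh+L*np.sin(th)])
    g=g+ex*((p0-C)@ex)
    return g+R.apply([0,0,off]),R
E
python3 - <<'E'
from plan import *
for w in [(-.142,.0165,0),(-.137,.018,6),(-.130,.019,11.5),(-.105,.019,14.4),(-.085,.019,17.6),(-.06,.019,24),(-.04,.019,30),(-.015,.034,30),(.025,.056,30),(.025,.13,30)]:
    d,t=row(*wp(*w,.007),p0,R0);print(w,d,t)
E
```

```text
[0.49298709 0.07504494 0.01039961] [-0.44872189  0.55127209 -0.30675422]
(-0.142, 0.0165, 0) [-1.1 -0.   0.9] [ 0.0006 -0.0001  0.0029]
(-0.137, 0.018, 6) [  3.5   0.1 -21.3] [0.0004 0.1046 0.0029]
(-0.13, 0.019, 11.5) [  8.3   0.2 -41.2] [0.0003 0.2006 0.0029]
(-0.105, 0.019, 14.4) [ 31.4   1.  -51.1] [2.000e-04 2.512e-01 2.900e-03]
(-0.085, 0.019, 17.6) [ 48.7   1.5 -61.8] [2.000e-04 3.071e-01 3.000e-03]
(-0.06, 0.019, 24) [ 66.6   2.1 -82.7] [-0.      0.4188  0.003 ]
(-0.04, 0.019, 30) [  77.8    2.4 -101.5] [-2.000e-04  5.235e-01  3.000e-03]
(-0.015, 0.034, 30) [ 102.8    3.2 -116.5] [-2.000e-04  5.235e-01  3.000e-03]
(0.025, 0.056, 30) [ 142.8    4.5 -138.5] [-2.000e-04  5.235e-01  3.000e-03]
(0.025, 0.13, 30) [ 142.8    4.6 -212.5] [-2.000e-04  5.235e-01  3.000e-03]
```

Call:
step_arm(moves=[[1.5,0,-11,0,0.052,0,5],[3.5,0,-21,0,0.105,0,5],[6,0,-31,0,0.15,0,5],[8,0,-41,0,0.2,0,5],[20,0.5,-46,0,0.225,0,5],[31,1,-51,0,0.25,0,5],[31,1,-51,0,0.25,0,5],[31,1,-51,0,0.25,0,5]])

```text
clock: 7.9
tcp_pos: [0.4898, 0.1068, 0.0609]
orientation: [-1.957, -2.2, -0.245]
contact_force: [-0.1, -0.2, -0.8]
grip_width: 0.0109
gripper_force: 78.2
```

```bash
python3 - <<'E'
from h import *;from bench import r
o=r.get_obs();R0=Ro.from_rotvec(o["orientation"]);print(o["joints"].round(3),o["tcp_pos"],o["contact_force"],(toolR(.112).inv()*R0).as_rotvec())
f=r.grab_frame("side");b=f["image"][130:240,220:360,::-1]
f=r.grab_frame("wrist");w=f["image"][:,:,::-1]
cv2.imwrite("pics/d.png",np.hstack([cv2.resize(b,(440,360),interpolation=2),cv2.resize(w,(360,360))]))
E
```

```text
[-0.366  0.465  0.232  2.121 -0.61   0.648  0.465] [0.48983662 0.10675948 0.06088295] [-0.06207236 -0.23935025 -0.80168015] [ 0.00092516  0.24967574 -0.00459924]
```

View pics/d.png

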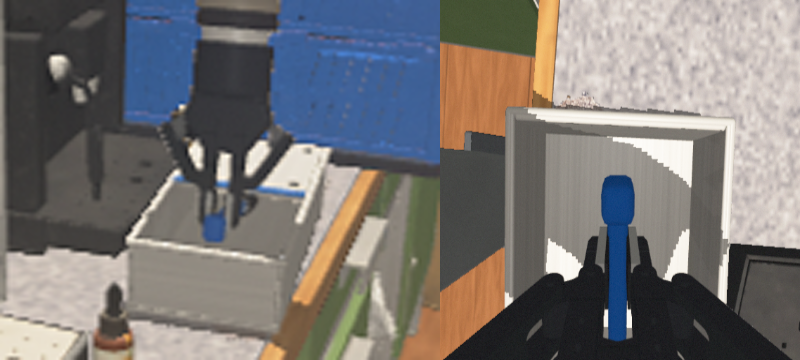

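```bash
python3 - <<'E'
from plan import *
p0x=p0
for w in [(-.105,.019,14.4),(-.085,.019,17.6),(-.0725,.019,20.8),(-.06,.019,24),(-.05,.019,27),(-.04,.019,30),(-.015,.034,30),(.025,.056,30),(.025,.13,30)]:
    d,t=row(*wp(*w,.007),p0,R0);print(w,d,t)
E
```

```text
[0.48980309 0.10622554 0.06072739] [-0.63544114 -0.48925296 -0.34411669]
(-0.105, 0.019, 14.4) [ 0.2 -0.  -0.7] [-0.0016  0.002   0.0036]
(-0.085, 0.019, 17.6) [19.7  0.5 -6.8] [-0.0017  0.0578  0.0036]
(-0.0725, 0.019, 20.8) [ 31.2   0.8 -14.8] [-0.0018  0.1137  0.0035]
(-0.06, 0.019, 24) [ 42.1   1.1 -22.7] [-0.0019  0.1695  0.0035]
(-0.05, 0.019, 27) [ 50.2   1.2 -30.5] [-0.002   0.2219  0.0035]
(-0.04, 0.019, 30) [ 57.7   1.4 -38.2] [-0.0021  0.2742  0.0034]
(-0.015, 0.034, 30) [ 85.6   2.2 -46.5] [-0.0021  0.2742  0.0034]
(0.025, 0.056, 30) [129.8   3.5 -58. ] [-0.0021  0.2742  0.0034]
(0.025, 0.13, 30) [ 148.     3.4 -129.7] [-0.0021  0.2742  0.0034]
```

Call:
step_arm(moves=[[10,0.3,-4,0,0.03,0,5],[20,0.5,-7,0,0.058,0,5],[31,0.8,-15,0,0.114,0,5],[42,1,-23,0,0.17,0,5],[50,1.2,-30.5,0,0.222,0,5],[58,1.4,-38,0,0.274,0,5],[58,1.4,-38,0,0.274,0,5],[58,1.4,-38,0,0.274,0,5]])

```text
clock: 8.8
tcp_pos: [0.4863, 0.1523, 0.1123]
orientation: [-1.804, -2.023, -0.483]
contact_force: [-0.4, -0.7, -1.5]
grip_width: 0.0106
gripper_force: 78.2
```

```bash
python3 - <<'E'
from plan import *
print(o["joints"].round(3))
for w in [(-.04,.019,30),(-.015,.034,30),(.005,.045,30),(.03,.059,30),(.03,.13,30)]:
    d,t=row(*wp(*w,.007),p0,R0);print(w,d,t)
E
```

```text
[0.48633854 0.15233833 0.11232056] [-0.38835343 -0.71340426 -1.45164054]
[-0.191  0.432  0.108  2.095 -0.826  0.821  0.661]
(-0.04, 0.019, 30) [ 0.  -0.1  0.5] [-0.001   0.0001  0.0021]
(-0.015, 0.034, 30) [29.2  0.7 -0. ] [-0.001   0.0001  0.0021]
(0.005, 0.045, 30) [52.   1.3  0.4] [-0.001   0.0001  0.0021]
(0.03, 0.059, 30) [80.6  2.1  0.8] [-0.001   0.0001  0.0021]
(0.03, 0.13, 30) [116.1   2.1 -60.7] [-0.001   0.0001  0.0021]
```

Call:
step_arm(moves=[[14,0.3,0,0,0,0,5],[28,0.6,0,0,0,0,5],[42,1,0,0,0,0,5],[56,1.4,0,0,0,0,5],[70,1.8,0,0,0,0,5],[81,2,0,0,0,0,5],[81,2,0,0,0,0,5],[81,2,0,0,0,0,5]])

```text
clock: 9.6
tcp_pos: [0.4799, 0.2224, 0.1526]
orientation: [-1.802, -2.024, -0.483]
contact_force: [-0.9, -1.5, -0.9]
grip_width: 0.0106
gripper_force: 78.2
```

Call:
step_arm(moves=[[9,0,-15,0,0,0,5],[18,0,-31,0,0,0,5],[27,0,-46,0,0,0,5],[36,0,-62,0,0,0,5],[40,0,-69,0,0,0,5],[40,0,-69,0,0,0,5],[40,0,-69,0,0,0,5],[40,0,-69,0,0,0,5]])

```text
clock: 10.4
tcp_pos: [0.4795, 0.2223, 0.2314]
orientation: [-1.803, -2.022, -0.481]
contact_force: [-0.5, 0.3, -1.6]
grip_width: 0.0108
gripper_force: 78.2
```

```bash
python3 - <<'E'
from plan import *
print(o["qvel"].round(3))
a=r.grab_frame("scene");b=r.grab_frame("side");np.savez("pics/fs.npz",**a);np.savez("pics/fb.npz",**b)
a=a["image"][110:270,200:400,::-1];b=b["image"][60:240,210:390,::-1]
cv2.imwrite("pics/e.png",np.hstack([cv2.resize(a,(450,360),interpolation=2),cv2.resize(b,(350,360),interpolation=2)]))
E
```

```text
[0.47952084 0.22227885 0.23140746] [-0.53946673  0.32225349 -1.62465395]
[-0.003  0.001 -0.001 -0.003 -0.002  0.004 -0.005]
```

View pics/e.png

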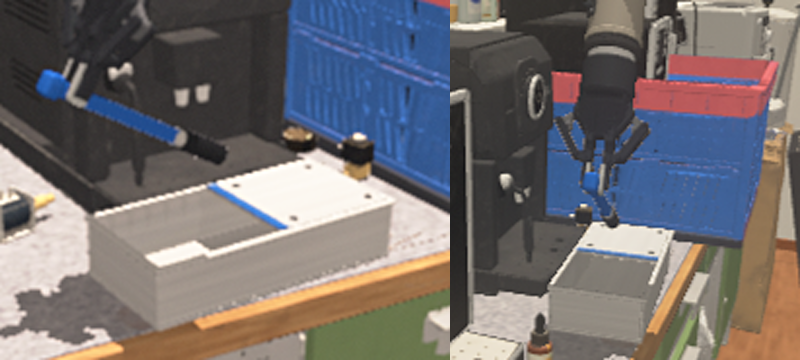

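```bash
python3 - <<'E'
from h import *
f=np.load("pics/fs.npz")
for u,v in [(217,152),(212,150),(180,137),(120,115),(52,84)]: 
    p=dep(f,200+u/2.25,110+v/2.25);print(p.round(3),((p-[.4965,.018,0])@[-.083,.9966,0]).round(3))
E
```

```text
[0.486 0.053 0.145] 0.036
[0.486 0.059 0.149] 0.042
[0.485 0.098 0.17 ] 0.081
[0.479 0.168 0.208] 0.151
[0.464 0.244 0.256] 0.228
```

```bash
python3 -c "
from bench import r
print(r.hand_in())"
```

```text
the job is handed in; nothing more can be done
None
```

The job is handed in, though the hand-in returned no verdict. I raised and lowered the brush head twice under the cover, then drew the brush out handle first. It is held still at about 30° tilt, head tip about 13 cm above the worktop (6 cm above the rim) and middle about 6 cm from the mouth's centre. I felt no jamming against the tank, and it took 10.4 s.

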